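# Refit the hob's cover strip and knob, and hold the knob in

### The arm

A 6-joint arm with a two-finger parallel gripper is mounted at the origin on a cart in front of the work surface, level with it; the furniture and walls round the work are solid. World frame = base frame: x ahead of the robot, y to its left, z up, the work surface at z = 0. Lengths are in m, angles in rad, forces in N, time in s.
With the tool pointing down it reaches from about 0.275 to 0.75 m from the base axis. Payload 10.2 kg.
Tool frame: the origin (TCP) lies on the mounting face of the last link; the fingertips stand 166 mm ahead of it and the grasp point (between the pads) lies 147 mm ahead of it; z points along the fingers, y is the line along which they close (so a half turn about z gives the same grasp; the last joint's range is limited). The gripper opens to 88 mm and grips with 3 to 60 N. Pads are 18 mm wide; open, the fingers measure 123 mm over their backs; the gripper's body (75 mm by 187 mm) begins 45 mm behind the grasp point.
Start: joints at [-1.538, 0.313, 1.498, -0, 1.331, -0.223], TCP at [0.133, -0.508, 0.405] pointing down, gripper open.
Joint ranges: [-2.94, 2.94], [-0.97, 2.17], [0.19, 2.56], [-1.23, 4.37], [0.02, 3.11], [-2.88, 2.88]. Speed limits (rad/s): [2.39, 2.39, 3.01, 3.14, 3.14, 3.14].

### API

Orientations are given as a 3x3 rotation matrix whose columns are the frame's x, y, z axes.
In Python, from rig import get_obs, get_image, job_done gives the robot as it stands. The module is installed in compiled form; this text tells all that it offers.
- The arm moves only by the tool send_rows, never from a script. Its argument "targets" is a list of rows, each a list of 5 numbers: the opening, from 0 (shut) to 1 (fully open), then the shift along the tool's x, y, z in m, then the turn about the tool's z in rad. A call has exactly 5 rows; each row shifts and turns the commanded pose from where the row before left it, along the tool's axes as they then stand; what a row does not reach is not made up. A row lasts 1/8 s, in which the tool goes at most 62.5 mm and 10.7 degrees, less where a joint would pass 70% of its speed; a pose out of reach is approached as far as the arm can. A call with a gripper value outside its range is refused whole. The fingers move at their own pace and stop on an object; the grip force is fixed at half the most. Time passes only in rows, so rows that do not move let the fingers close, or fill a call up. It gives the time, the measured TCP pose, the force, the opening and the grip force at its end, in the units of the state.
- get_obs(): the state, without advancing time (a new reading comes with each control period).
- get_image(name): name is "scene" or "side" or "wrist"; returns a dict with "color" (420x560x3 uint8, red, green, blue), "depth" (420x560 float32, m along the optical axis (not along the pixel's ray), 0 where there is no reading), "fx", "fy", "cx", "cy" (pixels), "R" (3x3) and "t" (3): a world point X has camera coordinates R X + t; the wrist camera has in their place "tool_from_camera" (4x4, takes a point from camera to tool coordinates, whose origin is the TCP and whose axes are the flange's). Camera axes: x right, y down, z forward; pixel columns grow to the right and rows downward; lengths in m; the calibration is good to about 2 mm. A picture is of the moment at which its call begins: read the wrist's pose just before it.
- job_done(): hands the job in; it is judged then, once.
The state is a dict: "t": time; "joint_pos": joint angles; "joint_velocities": joint speeds; "joint_efforts": joint torques, N m; "position": TCP position; "ee_rot": TCP orientation; "wrist_force": force on the tool from outside, world axes, zero at the start; "ft_torque": the same for the moment, N m; "gripper_width": finger opening in m; "gripper_force": force on a finger pad.
Only numpy, scipy, OpenCV 4.12 (cv2) and the standard library are available. Lean on these libraries where they do the work, as an engineer would, in place of code of your own. Each camera call takes 0.05 s, during which the arm holds its last target. There are 200 camera calls.

### The job

The single-ring hob has been cleaned and its control must go back together. Lay the metal cover strip across the two posts, square to them, so that the shaft stands up through its hole, and let it go; then push the knob fully home on the shaft, its inner flat against the flat of the shaft, and press it right down against its spring. Finish while still holding the knob pressed down, and leave the other things where they stand.

Things in the scene. Friction and masses are not known exactly. Their poses are not given: they have to be found in the camera images.
- hob: Fixed one-ring hob, 260 (x) x 220 (y) x 50 mm high; origin at the centre of its underside, on the worktop; front is -x. Two posts at x -85, y +-52 mm, each 44 (x) x 18 (y) mm, top at z 62; the shaft stands midway between them in a collar 20 mm wide, top z 60. Burner at x +45 with pan rests 75 mm high within 81 mm of it (none within 75 mm of the shaft). Wall cabinet over the back, from z 490.
- shaft_top (a point): Top end of the upright steel D-shaft, on its axis; 91 mm above the worktop when not pressed; z up. 12 mm in diameter with one flat, 3 mm from the axis, on the side of this frame's -x. The top 3 mm taper in by 2 mm. The flat faces up to 0.5 rad either way from the hob's front; the shaft turns stiffly (0.03 N m), at most 0.8 rad either way.
- plunger (a joint): How far the shaft is pressed down, in m: 0 when free, 0.005 at its stop. A spring resists with 3 N at first, 8 N at the stop.
- strip_mid (a point): Centre of the loose aluminium cover strip (half-way up, middle of its hole): 130 mm long (y), 44 wide (x), 8 thick, 60 g, with a round 26 mm hole through its middle; same either way round and either side up. Starts flat on the worktop. On the posts its underside is 62 mm above the worktop, this point 66.
- knob_mid (a point): Centre of the loose knob, 22 mm above its underside; upright, 44 mm tall, 50 g. Skirt 45 mm wide, 18 high; D-bore from below 14 deep, 14 in diameter, flat 4 mm from the axis on the -x side. On top a grip bar 42 long (x), 14 wide (y), 26 high; a small nose at its -x foot points the way the flat faces. Home on the free shaft: this point 8 mm above the shaft's top, underside 7 mm above the strip.
- salt_shaker_mid (a point): Bystander: salt shaker with a metal dome, 44 mm across, 90 mm tall; this point is half-way up. To be left alone.
- honey_jar_mid (a point): Bystander: honey jar with a black lid, 63 mm across, 94 mm tall; this point is half-way up. To be left alone.
- food_tin_mid (a point): Bystander: tall food tin, 75 mm across, 110 mm tall; this point is half-way up. To be left alone.
Things that resemble listed ones, but are neither listed nor needed, are in the scene too. There is more than one size of the part that bears knob_mid; the job needs the larger.

How it is judged:
On the way, in this order (a step that is already met when the one before it is completed fails the run):
1. the strip lies on both posts round the shaft, square to them, and is let go (z of strip_mid in the frame of hob between 0.0635 and 0.0685 m and angle between strip_mid's own z axis and vertical below 0.05 rad and horizontal distance between strip_mid and shaft_top below 0.009 m and angle between the y axis of strip_mid and the y axis of hob, either way round below 0.17 rad and contact force between the fingers and strip below 0.1 N), for 0.2 s.
2. the knob is fully home on the shaft (z of knob_mid in the frame of shaft_top below 0.0105 m and horizontal distance between knob_mid and shaft_top below 0.004 m and angle between the x axis of knob_mid and the x axis of shaft_top, either way round below 0.3 rad), for 0.1 s.
At the end, for the whole second after the job is handed in: Strip flat on both posts (tilt under 0.05 rad, height within 2.5 mm, within 9 mm of the shaft axis, 0.17 rad of square), not touched by the fingers; knob within 2.5 mm of fully home, 4 mm of the axis, flats within 0.3 rad; fingers on it (over 1 N), shaft pressed at least 3.5 of 5 mm (all of step 1 and all of step 2 and value of joint plunger above 0.0035 m and contact force between the fingers and knob above 1 N); the arm keeps its last pose, push and grip.
It fails at once if the salt shaker is moved more than 25 mm (distance of salt_shaker_mid from where it was at the start of the episode above 0.025 m).
It fails at once if the honey jar is moved more than 25 mm (distance of honey_jar_mid from where it was at the start of the episode above 0.025 m).
It fails at once if the food tin is moved more than 25 mm (distance of food_tin_mid from where it was at the start of the episode above 0.025 m).
It also fails if it takes over 72 s, if anything falls off the work surface, if the arm or the gripper's body presses on something with over 40 N, if the wrist force passes 120 N, or if a joint passes its speed limit or range.

## Working session

There is one attempt and no reset: what is moved stays moved. The work goes in short steps, Python scripts to look and compute and a tool call to move; the robot and the scene stay as the last step left them, time stands still between calls to the robot, and variables do not carry over. Pictures are saved under pics/ and viewed, at most 10 in all, crops included, and the job is handed in when it is done.

Besides the shell and the picture viewer there is one more tool, called after "Call:" in YAML: its name, and indented under it one key for each argument. send_rows: Moves the arm, as the interface text tells. Its arguments: {"type":"object","properties":{"targets":{"type":"array"}},"required":["targets"]}

```bash
mkdir -p pics; cat > h.py <<'E'
import numpy as np, cv2
from rig import get_obs, get_image, job_done
def cap(n):
    o=get_obs(); im=get_image(n)
    if n=="wrist":
        T=np.eye(4);T[:3,:3]=o["ee_rot"];T[:3,3]=o["position"]
        M=T@im["tool_from_camera"]
    else:
        M=np.eye(4);M[:3,:3]=im["R"].T;M[:3,3]=-im["R"].T@im["t"]
    d=im["depth"];v,u=np.mgrid[:d.shape[0],:d.shape[1]]
    P=np.stack([(u-im["cx"])/im["fx"]*d,(v-im["cy"])/im["fy"]*d,d],-1)
    W=P@M[:3,:3].T+M[:3,3]; W[d==0]=np.nan
    np.savez(f"{n}.npz",W=W,c=im["color"],M=M,k=[im["fx"],im["fy"],im["cx"],im["cy"]])
    return im["color"],W,o
def save(f,c): cv2.imwrite("pics/"+f,cv2.cvtColor(c,cv2.COLOR_RGB2BGR))
E
python3 - <<'E'
from h import *
for n in("scene","side"):
    c,W,o=cap(n); save(n+"0.png",c)
o=get_obs();print(o["t"],o["position"],o["ee_rot"].round(3),o["gripper_width"])
E
```

```text
0.1 [ 0.13280218 -0.50789253  0.40424108] [[ 0.967  0.253 -0.   ]
 [ 0.253 -0.967  0.001]
 [ 0.    -0.001 -1.   ]] 0.08792427116474102
```

View pics/scene0.png

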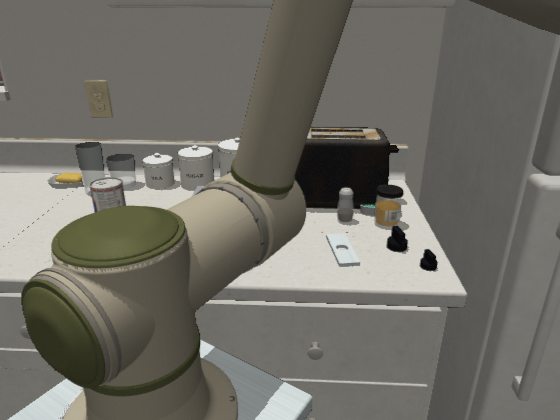

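View pics/side0.png

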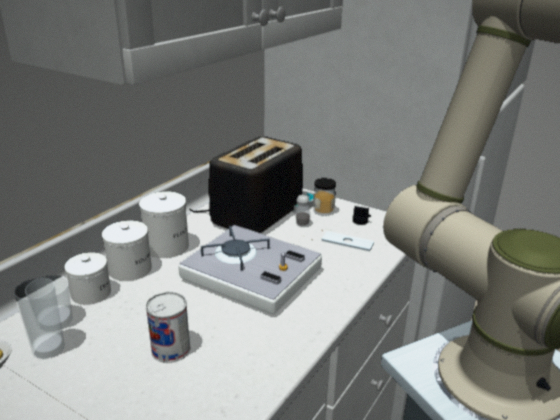

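The scene view shows two black knobs at (397,240) and (429,260), the strip at (342,248), the shaker at (346,205) and the jar at (388,205). The side view shows the hob with its posts at (295,257) and (271,278), the shaft at (284,264), the strip at (347,240), a knob at (362,214) and the tin at (168,327). The knob candidates are those two; the job needs the larger.

```bash
python3 - <<'E'
from h import *
S=np.load("scene.npz");W=S["W"];D=np.load("side.npz");V=D["W"]
for nm,A,pts in(("scene",W,[(397,240),(397,246),(429,260),(429,266),(331,240),(343,262),(358,260),(342,236),(346,205),(388,205),(108,200)]),("side",V,[(362,214),(347,240),(326,235),(372,245),(295,257),(271,278),(284,264),(303,212),(325,197),(168,327),(181,268),(268,304),(321,262),(236,246)])):
    for u,v in pts: print(nm,(u,v),A[v,u].round(3))
c=S["c"]
def big(c,a,f): save(f,cv2.resize(c[a[1]:a[3],a[0]:a[2]],None,fx=5,fy=5,interpolation=cv2.INTER_CUBIC))
big(c,(320,180,450,290),"crop1.png")
# black clusters
for nm,A,c in(("scene",W,c),("side",V,D["c"])):
    m=(c.max(-1)<70)&(A[...,2]>.004)&(A[...,2]<.06)&(A[...,1]<-.2)&(A[...,0]<.75)
    n,l,s,ce=cv2.connectedComponentsWithStats(m.astype(np.uint8))
    for i in range(1,n):
        if s[i,4]>25: q=A[l==i]; print(nm,s[i],np.nanmin(q,0).round(3),np.nanmax(q,0).round(3))
E
```

```text
scene (397, 240) [ 0.598 -0.118  0.025]
scene (397, 246) [ 0.595 -0.12   0.012]
scene (429, 260) [ 0.559 -0.199  0.022]
scene (429, 266) [ 0.556 -0.202  0.01 ]
scene (331, 240) [0.552 0.019 0.006]
scene (343, 262) [ 0.479 -0.046  0.007]
scene (358, 260) [ 0.505 -0.069  0.006]
scene (342, 236) [0.579 0.005 0.008]
scene (346, 205) [0.654 0.033 0.051]
scene (388, 205) [ 0.68  -0.062  0.065]
scene (108, 200) [0.321 0.488 0.078]
side (362, 214) [ 0.607 -0.114  0.026]
side (347, 240) [ 0.539 -0.021  0.002]
side (326, 235) [0.574 0.023 0.011]
side (372, 245) [ 0.494 -0.07  -0.002]
side (295, 257) [0.445 0.188 0.06 ]
side (271, 278) [0.393 0.276 0.061]
side (284, 264) [0.43  0.225 0.061]
side (303, 212) [0.655 0.048 0.047]
side (325, 197) [ 0.684 -0.038  0.061]
side (168, 327) [0.308 0.525 0.083]
side (181, 268) [0.543 0.427 0.042]
side (268, 304) [0.345 0.306 0.035]
side (321, 262) [0.445 0.117 0.027]
side (236, 246) [0.532 0.297 0.071]
scene [428 253   9  17  98] [ 0.553 -0.212  0.004] [ 0.58  -0.2    0.034]
```

View pics/crop1.png

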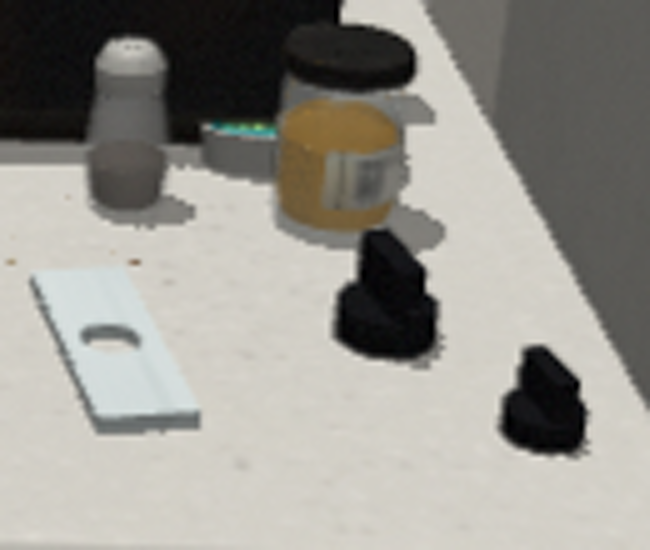

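The crop shows the strip with its hole at crop (110,338). The larger knob is at crop (387,295), scene (397,240), and a clearly smaller one is at crop (543,400), scene (429,260). I choose the one at (397,240), near world (0.61,-0.118).

```bash
python3 - <<'E'
from h import *
W=np.load("scene.npz")["W"]
for u,v in[(445,270),(460,250),(480,200),(470,100),(520,300),(540,200),(545,100),(450,60),(530,390),(545,190),(440,330)]: print((u,v),W[v,u].round(3))
o=get_obs();R=o["ee_rot"];p=o["position"]
for g in [(.35,-.25,.40),(.50,-.07,.40)]: print(g,(R.T@(np.array(g)-p)).round(3)); 
im=get_image("wrist");print(im["tool_from_camera"].round(3),im["fx"])
E
```

```text
(445, 270) [ 0.573 -0.231  0.001]
(460, 250) [ 0.719 -0.231 -0.023]
(480, 200) [ 0.676 -0.257  0.126]
(470, 100) [ 0.809 -0.179  0.302]
(520, 300) [ 0.504 -0.373  0.027]
(540, 200) [ 0.5   -0.363  0.216]
(545, 100) [ 0.552 -0.334  0.36 ]
(450, 60) [ 0.966 -0.087  0.367]
(530, 390) [ 0.495 -0.425 -0.147]
(545, 190) [ 0.502 -0.366  0.233]
(440, 330) [ 0.535 -0.248 -0.119]
(0.35, -0.25, 0.4) [ 0.275 -0.195  0.005]
(0.5, -0.07, 0.4) [ 0.466 -0.331  0.005]
[[-0.002 -0.954 -0.3    0.079]
 [ 1.    -0.002 -0.001 -0.   ]
 [ 0.001 -0.3    0.954  0.019]
 [ 0.     0.     0.     1.   ]] 339.8321676204156
```

Call:
send_rows:
  targets:
    - [1,0.047,-0.033,0,0]
    - [1,0.047,-0.033,0,0]
    - [1,0.047,-0.033,0,0]
    - [1,0.047,-0.033,0,0]
    - [1,0.047,-0.033,0,0]

```text
t: 0.78
position: [0.3193, -0.2872, 0.4047]
ee_rot: [[0.968, 0.253, 0.0], [0.253, -0.968, -0.0], [0.0, 0.0, -1.0]]
wrist_force: [0.2, -1.3, 0.8]
gripper_width: 0.0879
gripper_force: 0.0
```

Call:
send_rows:
  targets:
    - [1,0.047,-0.033,0,0]
    - [1,0.047,-0.033,0,0]
    - [1,0.047,-0.033,0,0]
    - [1,0.047,-0.033,0,0]
    - [1,0.047,-0.033,0,0]

```text
t: 1.4
position: [0.505, -0.068, 0.4047]
ee_rot: [[0.967, 0.253, -0.0], [0.253, -0.967, -0.0], [-0.0, 0.0, -1.0]]
wrist_force: [0.0, -1.0, 0.4]
gripper_width: 0.088
gripper_force: 0.0
```

```bash
python3 - <<'E'
from h import *
c,W,o=cap("wrist");save("w1.png",c)
print(o["t"],o["position"],o["ee_rot"].round(3).tolist(),o["joint_pos"].round(2))
c2,V,_=cap("side")
# strip: height 4..12mm, bright
for nm,A in(("w",W),("s",V)):
    m=(A[...,2]>.005)&(A[...,2]<.012)&(abs(A[...,0]-.53)<.12)&(abs(A[...,1]+.02)<.1)
    n,l,s,ce=cv2.connectedComponentsWithStats(m.astype(np.uint8))
    i=1+s[1:,4].argmax();r=cv2.minAreaRect((A[l==i][:,:2]*1000).astype(np.float32)) 
    print(nm,s[i],r, np.nanmedian(A[l==i][:,2]))
E
```

```text
1.4 [ 0.50500073 -0.06800024  0.40466272] [[0.967, 0.253, -0.0], [0.253, -0.967, -0.0], [-0.0, 0.0, -1.0]] [-0.36  0.28  1.54 -0.    1.32  0.95]
w [ 189   73   91  127 4506] ((534.0435180664062, -16.278175354003906), (130.15032958984375, 44.334190368652344), 39.75326156616211) 0.008672870638686297
s [321 231  38  16 323] ((550.0426635742188, -9.607017517089844), (101.65520477294922, 61.9940071105957), 39.60047149658203) 0.008783112836924123
```

View pics/w1.png

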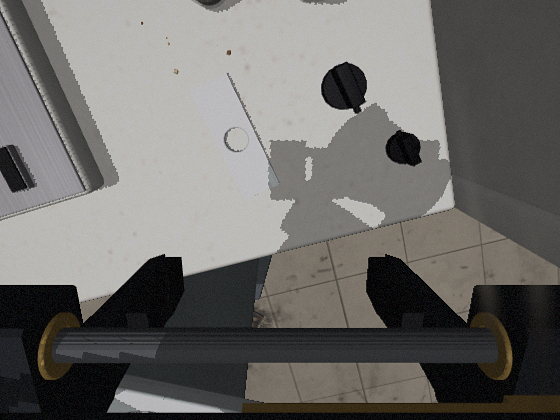

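The wrist view shows the strip with its hole at (236,139), the larger knob at (344,87) with its nose at (358,108), and the small knob at (403,148). The strip centre is at (0.534,-0.016), long axis at 39.75°. Next I look at the hob from above.

Call:
send_rows:
  targets:
    - [1,-0.001,-0.058,0,0]
    - [1,-0.001,-0.058,0,0]
    - [1,-0.001,-0.058,0,0]
    - [1,-0.001,-0.058,0,0]
    - [1,-0.001,-0.058,0,0]

```text
t: 2.12
position: [0.425, 0.2105, 0.4048]
ee_rot: [[0.968, 0.252, 0.0], [0.252, -0.968, -0.0], [0.0, 0.0, -1.0]]
wrist_force: [0.1, -0.4, -0.4]
gripper_width: 0.0876
gripper_force: 0.0
```

Call:
send_rows:
  targets:
    - [1,0,-0.02,0.02,0]
    - [1,0,0,0.03,0]
    - [1,0,0,0.03,0]
    - [1,0,0,0,0]
    - [1,0,0,0,0]

```text
t: 2.75
position: [0.4211, 0.2286, 0.3259]
ee_rot: [[0.968, 0.253, 0.001], [0.253, -0.968, 0.0], [0.002, 0.0, -1.0]]
wrist_force: [0.3, 0.2, 0.9]
gripper_width: 0.0881
gripper_force: 0.0
```

```bash
python3 - <<'E'
from h import *
c,W,o=cap("wrist");np.savez("hob.npz",W=W,c=c);save("w2.png",c)
print(o["t"],o["position"])
m=(W[...,2]>.058)&(W[...,2]<.066)&(abs(W[...,0]-.42)<.1)&(abs(W[...,1]-.23)<.1)
n,l,s,ce=cv2.connectedComponentsWithStats(m.astype(np.uint8))
for i in range(1,n):
    if s[i,4]>100: print(s[i],cv2.minAreaRect((W[l==i][:,:2]*1000).astype(np.float32)),W[l==i].mean(0))
m=(W[...,2]>.084)&(W[...,2]<.1)&(abs(W[...,0]-.42)<.06)&(abs(W[...,1]-.23)<.06)
v,u=np.nonzero(m);print(len(u),u.min(),u.max(),v.min(),v.max(),W[m].mean(0),W[m].min(0),W[m].max(0),cv2.minAreaRect((W[m][:,:2]*1000).astype(np.float32)))
cu,cv=int(u.mean()),int(v.mean());save("w2c.png",cv2.resize(c[cv-40:cv+40,cu-40:cu+40],None,fx=7,fy=7,interpolation=cv2.INTER_CUBIC))
E
```

```text
2.75 [0.42110921 0.22859738 0.32585828]
[ 326  150   37   62 1413] ((457.32232666015625, 184.70457458496094), (43.858158111572266, 18.182811737060547), 31.120376586914062) [0.45816509 0.18574871 0.06222316]
[265 188  26  21 240] ((432.2538146972656, 229.52294921875), (15.79297161102295, 18.92653465270996), 14.00696849822998) [0.43394057 0.2301179  0.06034251]
[ 193  190   40   58 1288] ((403.56817626953125, 273.5055236816406), (44.17005157470703, 18.482540130615234), 30.889223098754883) [0.40509021 0.2734074  0.06219617]
223 269 286 203 220 [0.431924   0.23018557 0.09009651] [0.42464175 0.22406047 0.08405003] [0.43676361 0.23504178 0.09311219] ((431.1525573730469, 230.3214569091797), (9.237850189208984, 11.860349655151367), 59.58412551879883)
```

View pics/w2c.png

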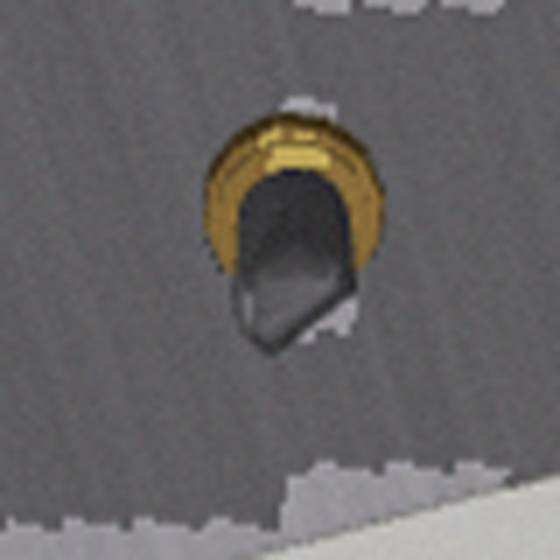

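```bash
python3 - <<'E'
from h import *
W=np.load("hob.npz")["W"]
# flat: fit top-face & sides; side wall angular profile around axis c
c=np.array([.4305,.2293])
m=(W[...,2]>.066)&(W[...,2]<.096)&(np.hypot(W[...,0]-c[0],W[...,1]-c[1])<.012)
P=W[m];print(len(P))
v,u=np.nonzero(m);T=P[P[:,2]>.0895];print(len(T),T.mean(0))
h=cv2.convexHull((T[:,:2]*1000).astype(np.float32))[:,0];print(h.round(1).tolist())
E
```

```text
329
152 [0.43119702 0.23017215 0.09114234]
[[435.8999938964844, 227.60000610351562], [435.79998779296875, 230.39999389648438], [435.1000061035156, 231.60000610351562], [434.3999938964844, 232.6999969482422], [433.20001220703125, 234.5], [431.8999938964844, 234.8000030517578], [429.6000061035156, 234.89999389648438], [427.1000061035156, 233.60000610351562], [425.3999938964844, 231.10000610351562], [425.1000061035156, 229.60000610351562], [428.5, 227.10000610351562], [430.29998779296875, 226.10000610351562], [431.5, 225.8000030517578], [433.0, 225.5], [433.3999938964844, 225.60000610351562], [434.79998779296875, 226.0], [435.6000061035156, 226.1999969482422]]
```

The crop shows the shaft in its collar; the flat's top edge runs from crop (270,350) to (355,288), which puts the shaft's x axis at about 52° in the world. The axis is near (0.4305,0.2294) and the hob's yaw is 31°. Now I fetch the strip.

Call:
send_rows:
  targets:
    - [1,0.0094,0.053,0,0]
    - [1,0.0094,0.053,0,0]
    - [1,0.0094,0.053,0,0]
    - [1,0.0094,0.053,0,0]
    - [1,0.0096,0.0534,0,0]

```text
t: 3.42
position: [0.5342, -0.0178, 0.3261]
ee_rot: [[0.968, 0.253, 0.002], [0.253, -0.968, -0.0], [0.002, 0.001, -1.0]]
wrist_force: [-0.1, 0.6, -0.2]
gripper_width: 0.0884
gripper_force: 0.0
```

Call:
send_rows:
  targets:
    - [1,0,0,0.02,-0.146]
    - [1,0,0,0.02,-0.146]
    - [1,0,0,0.03,-0.146]
    - [1,0,0,0.03,0]
    - [1,0,0,0,0]

```text
t: 4.05
position: [0.5335, -0.0161, 0.2243]
ee_rot: [[0.769, 0.639, -0.002], [0.639, -0.769, 0.001], [-0.001, -0.002, -1.0]]
wrist_force: [-1.2, 0.2, 0.1]
gripper_width: 0.0881
gripper_force: 0.0
```

```bash
python3 - <<'E'
from h import *
c,W,o=cap("wrist");save("w3.png",c);R=o["ee_rot"];p=o["position"]
print(o["t"],p,R.round(3).tolist())
m=(W[...,2]>.005)&(W[...,2]<.012)&(abs(W[...,0]-.53)<.12)&(abs(W[...,1]+.02)<.1)
n,l,s,ce=cv2.connectedComponentsWithStats(m.astype(np.uint8))
i=1+s[1:,4].argmax();r=cv2.minAreaRect((W[l==i][:,:2]*1000).astype(np.float32)); print(s[i],r)
print("tool shift",R.T@(np.array([r[0][0]/1000,r[0][1]/1000,.17])-p))
E
```

```text
4.05 [ 0.53346009 -0.01607241  0.22427105] [[0.769, 0.639, -0.002], [0.639, -0.769, 0.001], [-0.001, -0.002, -1.0]]
[  237   128    78   198 12925] ((533.675537109375, -16.541175842285156), (130.83200073242188, 44.242977142333984), 39.92285919189453)
tool shift [-6.45946643e-05  5.92673697e-04  5.42702257e-02]
```

Call:
send_rows:
  targets:
    - [1,0,0.0005,0.02,0]
    - [1,0,0,0.02,0]
    - [1,0,0,0.0145,0]
    - [1,0,0,0,0]
    - [0.3,0,0,0,0]

```text
t: 4.72
position: [0.5343, -0.0164, 0.1712]
ee_rot: [[0.769, 0.639, 0.002], [0.639, -0.769, -0.0], [0.001, 0.001, -1.0]]
wrist_force: [-0.3, 0.4, 0.9]
gripper_width: 0.0802
gripper_force: 0.0
```

Call:
send_rows:
  targets:
    - [0.3,0,0,0,0]
    - [0.3,0,0,0,0]
    - [0.3,0,0,0,0]
    - [0.3,0,0,0,0]
    - [0.3,0,0,0,0]

```text
t: 5.35
position: [0.5339, -0.0163, 0.1703]
ee_rot: [[0.769, 0.639, 0.0], [0.639, -0.769, -0.0], [0.0, 0.0, -1.0]]
wrist_force: [-0.3, -0.6, 2.0]
gripper_width: 0.043
gripper_force: 30.0
```

Call:
send_rows:
  targets:
    - [0.3,0,0,-0.02,0]
    - [0.3,0,0,-0.035,0]
    - [0.3,0,0,-0.04,0]
    - [0.3,0,0,-0.035,0]
    - [0.3,0,0,0,0]

```text
t: 5.98
position: [0.5342, -0.0163, 0.3022]
ee_rot: [[0.769, 0.64, 0.004], [0.64, -0.769, -0.001], [0.003, 0.004, -1.0]]
wrist_force: [1.1, -1.3, -1.9]
gripper_width: 0.043
gripper_force: 30.0
```

Call:
send_rows:
  targets:
    - [0.3,0.011,-0.035,0,0]
    - [0.3,0.013,-0.044,0,0]
    - [0.3,0.013,-0.044,0,0]
    - [0.3,0.013,-0.044,0,0]
    - [0.3,0.013,-0.044,0,0]

```text
t: 6.6
position: [0.4464, 0.1874, 0.2987]
ee_rot: [[0.769, 0.639, -0.002], [0.639, -0.769, -0.0], [-0.002, -0.001, -1.0]]
wrist_force: [0.5, 1.2, -0.5]
gripper_width: 0.0429
gripper_force: 30.0
```

Call:
send_rows:
  targets:
    - [0.3,0.0144,-0.044,0,-0.1]
    - [0.3,0,0,0,-0.16]
    - [0.3,0,0,0,-0.16]
    - [0.3,0,0,0,-0.16]
    - [0.3,0,0,0,-0.16]

```text
t: 7.22
position: [0.43, 0.2292, 0.2986]
ee_rot: [[0.131, 0.991, -0.003], [0.991, -0.131, -0.001], [-0.001, -0.003, -1.0]]
wrist_force: [-0.0, -0.2, -0.7]
gripper_width: 0.0432
gripper_force: 30.0
```

Call:
send_rows:
  targets:
    - [0.3,0,0,0,-0.16]
    - [0.3,0,0,0,-0.16]
    - [0.3,0,0,0,-0.16]
    - [0.3,0,0,0,-0.16]
    - [0.3,0,0,0,-0.042]

```text
t: 7.85
position: [0.4301, 0.2291, 0.2986]
ee_rot: [[-0.521, 0.854, -0.003], [0.854, 0.521, -0.001], [0.001, -0.003, -1.0]]
wrist_force: [0.3, -1.0, -0.6]
gripper_width: 0.0436
gripper_force: 30.0
```

```bash
python3 - <<'E'
from h import *
c,W,o=cap("wrist");save("w4.png",c);R=o["ee_rot"];p=o["position"]
print(o["t"],p,R.round(3).tolist(),o["joint_pos"].round(2))
m=(W[...,2]>.12)&(W[...,2]<.155)&(np.hypot(W[...,0]-p[0],W[...,1]-p[1])<.08)
r=cv2.minAreaRect((W[m][:,:2]*1000).astype(np.float32)); print(m.sum(),r,np.median(W[m][:,2]))
A=np.c_[W[m][:,:2],np.ones(m.sum())];print(np.linalg.lstsq(A,W[m][:,2],rcond=None)[0])
print("tool shift",R.T@(np.array([.4305,.2294,p[2]])-p))
E
```

```text
7.85 [0.4300597  0.22914691 0.29861703] [[-0.521, 0.854, -0.003], [0.854, 0.521, -0.001], [0.001, -0.003, -1.0]] [ 0.25  0.35  1.75  0.    1.05 -0.3 ]
21290 ((431.1678466796875, 228.20687866210938), (72.57499694824219, 131.23556518554688), 31.3928165435791) 0.13695363287110573
[ 0.00132696 -0.00334847  0.13791336]
tool shift [-1.31636935e-05  5.07683597e-04 -1.31271682e-06]
```

View pics/w4.png

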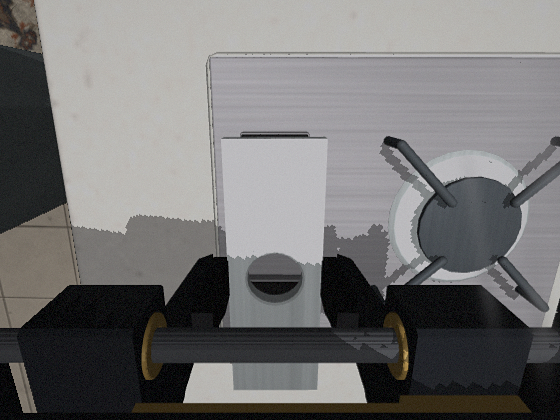

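The wrist view shows the strip level in the fingers, with its hole at (275,277) over the shaft and the far post peeking out at (275,134), square to the strip. Lower it.

Call:
send_rows:
  targets:
    - [0.3,0,0.0005,0.02,0]
    - [0.3,0,0,0.02,0]
    - [0.3,0,0,0.014,0]
    - [0.3,0,0,0.008,0]
    - [0.3,0,0,0,0]

```text
t: 8.52
position: [0.4307, 0.2295, 0.2378]
ee_rot: [[-0.518, 0.855, -0.001], [0.855, 0.518, -0.0], [0.0, -0.001, -1.0]]
wrist_force: [-0.3, 0.9, -0.6]
gripper_width: 0.0431
gripper_force: 30.0
```

Call:
send_rows:
  targets:
    - [0.3,0,0,0.003,0]
    - [0.3,0,0,0.002,0]
    - [0.3,0,0,0,0]
    - [0.3,0,0,0,0]
    - [0.3,0,0,0,0]

```text
t: 9.15
position: [0.4308, 0.2295, 0.2333]
ee_rot: [[-0.518, 0.855, 0.0], [0.855, 0.518, 0.0], [-0.0, 0.0, -1.0]]
wrist_force: [-0.2, 1.0, -0.4]
gripper_width: 0.0432
gripper_force: 30.0
```

Call:
send_rows:
  targets:
    - [0.3,0,0,0.001,0]
    - [0.3,0,0,0,0]
    - [0.6,0,0,0,0]
    - [0.8,0,0,0,0]
    - [0.9,0,0,0,0]

```text
t: 9.78
position: [0.4308, 0.2295, 0.2322]
ee_rot: [[-0.518, 0.855, 0.0], [0.855, 0.518, 0.0], [0.0, 0.0, -1.0]]
wrist_force: [-1.0, 0.1, 0.3]
gripper_width: 0.0707
gripper_force: 0.0
```

Call:
send_rows:
  targets:
    - [0.9,0,0,0,0]
    - [0.9,0,0,-0.02,0]
    - [0.9,0,0,-0.04,0]
    - [0.9,0,0,-0.05,0]
    - [0.9,0,0,0,0]

```text
t: 10.4
position: [0.4311, 0.2296, 0.3454]
ee_rot: [[-0.519, 0.855, 0.007], [0.855, 0.519, 0.002], [-0.002, 0.006, -1.0]]
wrist_force: [-0.1, 0.6, -1.3]
gripper_width: 0.0794
gripper_force: 0.0
```

```bash
python3 - <<'E'
from h import *
c,W,o=cap("wrist");save("w5.png",c);R=o["ee_rot"];p=o["position"]
print(o["t"],p,R.round(3).tolist(),o["joint_pos"].round(2))
s=np.array([.4305,.2294])
d=np.hypot(W[...,0]-s[0],W[...,1]-s[1])
m=(W[...,2]>.064)&(W[...,2]<.076)&(d<.08)
r=cv2.minAreaRect((W[m][:,:2]*1000).astype(np.float32)); print(m.sum(),r,np.median(W[m][:,2]))
A=np.c_[W[m][:,:2],np.ones(m.sum())];print(np.linalg.lstsq(A,W[m][:,2],rcond=None)[0])
t=(W[...,2]>.086)&(W[...,2]<.1)&(d<.02);print(t.sum(),W[t].mean(0),W[t].min(0),W[t].max(0))
g=np.array([.61,-.118]);print("to knob",R.T@(np.r_[g,p[2]]-p))
E
```

```text
10.4 [0.43109012 0.2296351  0.3453536 ] [[-0.519, 0.855, 0.007], [0.855, 0.519, 0.002], [-0.002, 0.006, -1.0]] [ 0.25  0.29  1.69 -0.    1.15 -0.3 ]
8285 ((432.0143127441406, 228.80935668945312), (44.06540298461914, 130.46728515625), 31.3181209564209) 0.07059282943652201
[-0.00138514 -0.00133698  0.07143679]
169 [0.43024548 0.23039653 0.09049818] [0.42453165 0.2241189  0.08639178] [0.43599868 0.23483255 0.09255946]
to knob [-0.39001847 -0.02727916  0.00059386]
```

Strip is level at top z 0.0706, within 2 mm of the shaft and square. Now the knob.

Call:
send_rows:
  targets:
    - [0.5,-0.05,-0.004,0,0]
    - [0.5,-0.057,-0.004,0,0]
    - [0.5,-0.057,-0.004,0,0]
    - [0.5,-0.057,-0.004,0,0]
    - [0.5,-0.057,-0.004,0,0]

```text
t: 11.08
position: [0.5583, -0.0204, 0.3406]
ee_rot: [[-0.518, 0.855, -0.002], [0.855, 0.518, 0.001], [0.002, -0.002, -1.0]]
wrist_force: [0.9, 0.0, 0.3]
gripper_width: 0.0441
gripper_force: 0.0
```

Call:
send_rows:
  targets:
    - [0.5,-0.057,-0.004,0,0]
    - [0.5,-0.055,-0.003,0,0.1]
    - [0.5,0,0,0,0.17]
    - [0.5,0,0,0,0.17]
    - [0.5,0,0,0,0.17]

```text
t: 11.7
position: [0.6098, -0.1182, 0.3401]
ee_rot: [[0.071, 0.997, -0.003], [0.997, -0.071, 0.001], [0.001, -0.003, -1.0]]
wrist_force: [-0.1, 0.6, -0.3]
gripper_width: 0.0441
gripper_force: 0.0
```

Call:
send_rows:
  targets:
    - [0.5,0,0,0,0.17]
    - [0.5,0,0,0,0.17]
    - [0.5,0,0,0.02,0.17]
    - [0.5,0,0,0.03,0.16]
    - [0.5,0,0,0,0]

```text
t: 12.32
position: [0.6093, -0.1178, 0.2888]
ee_rot: [[0.67, 0.743, -0.006], [0.743, -0.67, 0.003], [-0.002, -0.006, -1.0]]
wrist_force: [-0.8, 0.5, -0.1]
gripper_width: 0.0441
gripper_force: 0.0
```

```bash
python3 - <<'E'
from h import *
c,W,o=cap("wrist");save("w6.png",c);R=o["ee_rot"];p=o["position"]
print(o["t"],p,R.round(3).tolist(),np.degrees(np.arctan2(R[1,0],R[0,0])),o["gripper_width"])
d=np.hypot(W[...,0]-.61,W[...,1]+.118)
for a,b in((.036,.05),(.012,.022),(.005,.05)):
    m=(W[...,2]>a)&(W[...,2]<b)&(d<.05)
    print(a,m.sum(),cv2.minAreaRect((W[m][:,:2]*1000).astype(np.float32)),np.nanmin(W[m],0),np.nanmax(W[m],0))
v,u=np.nonzero(m);print(u.min(),u.max(),v.min(),v.max())
m=(W[...,2]>.036)&(W[...,2]<.05)&(d<.05);v,u=np.nonzero(m);print(u.min(),u.max(),v.min(),v.max())
q=R.T@(np.r_[W[m].mean(0)]-p);print(W[m].mean(0),q)
E
```

```text
12.325 [ 0.60934551 -0.11783501  0.28884942] [[0.67, 0.743, -0.006], [0.743, -0.67, 0.003], [-0.002, -0.006, -1.0]] 47.966786588504156 0.04414967942909688
0.036 1180 ((615.1865234375, -112.35366821289062), (41.97153091430664, 13.991106986999512), 43.80982208251953) [ 0.59615964 -0.1308662   0.03660761] [ 0.63401656 -0.09395518  0.04678686]
0.012 1535 ((615.89990234375, -111.66621398925781), (42.04020690917969, 44.175323486328125), 44.8140983581543) [ 0.5930085  -0.13439702  0.01208882] [ 0.63718588 -0.0901186   0.02184456]
0.005 2872 ((615.1116333007812, -112.27511596679688), (44.14683151245117, 44.28752517700195), 0.4503365457057953) [ 0.5930085  -0.13439702  0.00512168] [ 0.63718588 -0.0901186   0.04678686]
249 306 168 238
266 289 177 237
[ 0.61612117 -0.11134091  0.04426793] [0.00993016 0.00223252 0.24454977]
```

View pics/w6.png

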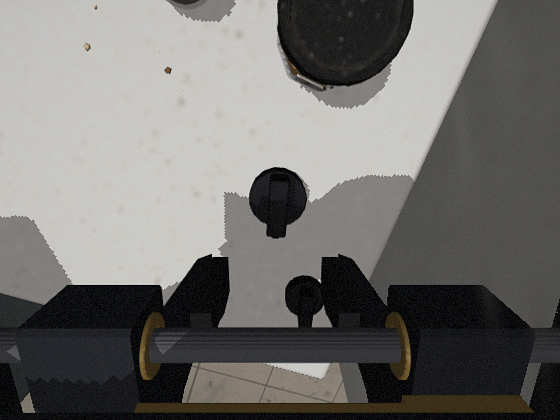

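The view shows the larger knob at (278,198), bar at (278,207), with its nose towards the bottom of the picture (277,235), so along the tool's -x; jar at (345,35), small knob at (304,297) clear of the fingers.

Call:
send_rows:
  targets:
    - [0.5,0.008,0.0007,0.02,0.073]
    - [0.5,0,0,0.03,0]
    - [0.5,0,0,0.03,0]
    - [0.5,0,0,0.015,0]
    - [0.5,0,0,0,0]

```text
t: 13.0
position: [0.6159, -0.1126, 0.1972]
ee_rot: [[0.722, 0.692, -0.001], [0.692, -0.722, 0.0], [-0.0, -0.001, -1.0]]
wrist_force: [-0.0, -0.8, 0.1]
gripper_width: 0.0441
gripper_force: 0.0
```

```bash
python3 - <<'E'
from h import *
c,W,o=cap("wrist");R=o["ee_rot"];p=o["position"]
print(o["t"],p,np.degrees(np.arctan2(R[1,0],R[0,0])),o["wrist_force"])
d=np.hypot(W[...,0]-.615,W[...,1]+.112)
m=(W[...,2]>.036)&(W[...,2]<.05)&(d<.035)
r=cv2.minAreaRect((W[m][:,:2]*1000).astype(np.float32));print(m.sum(),r)
print(R.T@(np.r_[np.array(r[0])/1000,.187]-p))
E
```

```text
13.0 [ 0.61585074 -0.11258531  0.19722012] 43.778393497140755 [-0.04229389 -0.79604902  0.08992559]
3878 ((613.5516967773438, -108.7585220336914), (42.831298828125, 62.88637161254883), 25.779678344726562)
[ 0.00098998 -0.00434847  0.01022211]
```

Call:
send_rows:
  targets:
    - [0.5,0,0,0.006,0]
    - [0.5,0,0,0,0]
    - [0.5,0,0,0,0]
    - [0.1,0,0,0,0]
    - [0.1,0,0,0,0]

```text
t: 13.68
position: [0.6158, -0.1125, 0.1913]
ee_rot: [[0.723, 0.691, 0.0], [0.691, -0.723, -0.0], [0.0, 0.0, -1.0]]
wrist_force: [0.0, 0.3, -0.5]
gripper_width: 0.0263
gripper_force: 0.0
```

Call:
send_rows:
  targets:
    - [0.1,0,0,0,0]
    - [0.1,0,0,0,0]
    - [0.1,0,0,0,0]
    - [0.1,0,0,0,0]
    - [0.1,0,0,0,0]

```text
t: 14.3
position: [0.6158, -0.1125, 0.1912]
ee_rot: [[0.723, 0.691, 0.0], [0.691, -0.723, -0.0], [0.0, 0.0, -1.0]]
wrist_force: [-0.8, -0.1, 0.2]
gripper_width: 0.0139
gripper_force: 30.0
```

Call:
send_rows:
  targets:
    - [0.1,0,0,-0.02,0]
    - [0.1,0,0,-0.035,0]
    - [0.1,0,0,-0.04,0]
    - [0.1,0,0,-0.035,0]
    - [0.1,0,0,0,0]

```text
t: 14.92
position: [0.6159, -0.1125, 0.3253]
ee_rot: [[0.723, 0.691, 0.006], [0.691, -0.723, -0.002], [0.003, 0.006, -1.0]]
wrist_force: [0.7, 0.2, -1.1]
gripper_width: 0.014
gripper_force: 30.0
```

Call:
send_rows:
  targets:
    - [0.1,0.0096,-0.0352,0,0]
    - [0.1,0.0128,-0.047,0,0]
    - [0.1,0.0128,-0.047,0,0]
    - [0.1,0.0128,-0.047,0,0]
    - [0.1,0.0128,-0.047,0,0]

```text
t: 15.55
position: [0.5043, 0.0921, 0.3208]
ee_rot: [[0.723, 0.691, -0.001], [0.691, -0.723, 0.0], [-0.001, -0.001, -1.0]]
wrist_force: [0.1, 0.4, -0.3]
gripper_width: 0.0137
gripper_force: 30.0
```

Call:
send_rows:
  targets:
    - [0.1,0.0128,-0.047,0,0]
    - [0.1,0.0128,-0.047,0,0]
    - [0.1,0.0128,-0.047,0,0]
    - [0.1,0.0031,-0.011,0,-0.143]
    - [0.1,0,0,0,0]

```text
t: 16.18
position: [0.4299, 0.2299, 0.3209]
ee_rot: [[0.617, 0.787, -0.001], [0.787, -0.617, -0.0], [-0.001, -0.0, -1.0]]
wrist_force: [0.3, 0.6, -0.7]
gripper_width: 0.0138
gripper_force: 30.0
```

```bash
python3 - <<'E'
from h import *
c,W,o=cap("wrist");save("w7.png",c);R=o["ee_rot"];p=o["position"]
print(o["t"],p,R.round(3).tolist(),np.degrees(np.arctan2(R[1,0],R[0,0])),o["gripper_width"],o["wrist_force"])
print("shift",R.T@(np.r_[.4304,.2294,p[2]]-p))
cv2.imwrite("pics/w7.png",cv2.cvtColor(cv2.resize(c[120:330,140:420],None,fx=2.5,fy=2.5),cv2.COLOR_RGB2BGR))
d=np.hypot(W[...,0]-p[0],W[...,1]-p[1])
m=(d<.03)&(W[...,2]>.125)&(W[...,2]<.15);print(m.sum(),W[m].min(0),W[m].max(0),cv2.minAreaRect((W[m][:,:2]*1000).astype(np.float32)))
E
```

```text
16.175 [0.4299248  0.22986038 0.32091148] [[0.617, 0.787, -0.001], [0.787, -0.617, -0.0], [-0.001, -0.0, -1.0]] 51.925003855995996 0.013750977738616122 [ 0.34059992  0.60869156 -0.65176229]
shift [-6.93598819e-05  6.57990247e-04 -2.68053359e-07]
1841 [0.4151366  0.21925077 0.12983684] [0.45187873 0.25168739 0.14994912] ((437.8901062011719, 239.8225860595703), (17.919639587402344, 43.791893005371094), 51.849151611328125)
```

View pics/w7.png

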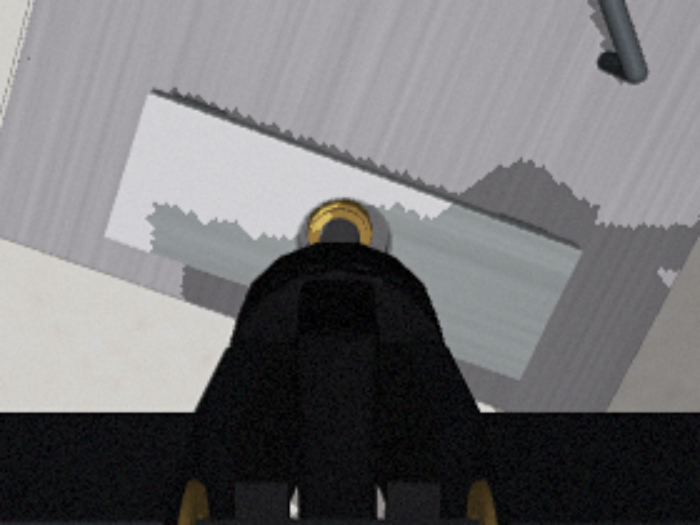

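The crop shows the gripped knob over the strip with the collar and shaft at (341,225) just beyond the skirt. I check the skirt centre in the tool frame from the same data.

```bash
python3 - <<'E'
from h import *
W=np.load("wrist.npz")["W"];o=get_obs();R=o["ee_rot"];p=o["position"]
d=np.hypot(W[...,0]-p[0],W[...,1]-p[1])
m=(d<.03)&(W[...,2]>.136)&(W[...,2]<.152);Q=(W[m]-p)@R
h=Q[Q[:,0]>.008][:,:2]*1000
print(h.min(0),h.max(0),np.median(W[m][:,2]))
hull=cv2.convexHull(h.astype(np.float32))[:,0];hull=hull[hull[:,0]>10]
A=np.c_[2*hull,np.ones(len(hull))];s=np.linalg.lstsq(A,(hull**2).sum(1),rcond=None)[0];print(s[:2],np.sqrt(s[2]+s[0]**2+s[1]**2),len(hull))
# x centre assuming r=22.5
print(np.mean(hull[:,0]-np.sqrt(np.maximum(22.3**2-hull[:,1]**2,0))))
E
```

```text
[  8.00787763 -20.75556791] [21.98183234 19.57182037] 0.14777694523311077
[-0.13606055 -0.58423243] 22.248230212955786 19
-0.2666934
```

Call:
send_rows:
  targets:
    - [0.1,0.0002,0.001,0.012,0]
    - [0.1,0,0,0.012,0]
    - [0.1,0,0,0.008,0]
    - [0.1,0,0,0.003,0]
    - [0.1,0,0,0,0]

```text
t: 16.85
position: [0.4314, 0.2289, 0.2861]
ee_rot: [[0.617, 0.787, -0.0], [0.787, -0.617, -0.0], [-0.0, -0.0, -1.0]]
wrist_force: [-0.0, 0.5, -1.0]
gripper_width: 0.0137
gripper_force: 30.0
```

Call:
send_rows:
  targets:
    - [0.1,0,0,0.002,0]
    - [0.1,0,0,0.002,0]
    - [0.1,0,0,0.002,0]
    - [0.1,0,0,0.001,0]
    - [0.1,0,0,0,0]

```text
t: 17.48
position: [0.4314, 0.2289, 0.2792]
ee_rot: [[0.617, 0.787, -0.0], [0.787, -0.617, 0.0], [-0.0, -0.0, -1.0]]
wrist_force: [-0.8, 0.7, 0.0]
gripper_width: 0.0139
gripper_force: 30.0
```

Call:
send_rows:
  targets:
    - [0.1,0,0,0.002,0]
    - [0.1,0,0,0.001,0]
    - [0.1,0,0,0.001,0]
    - [0.1,0,0,0,0]
    - [0.1,0,0,0,0]

```text
t: 18.1
position: [0.4313, 0.2289, 0.2752]
ee_rot: [[0.617, 0.787, -0.0], [0.787, -0.617, -0.0], [-0.0, -0.0, -1.0]]
wrist_force: [-0.7, -0.3, -0.1]
gripper_width: 0.0138
gripper_force: 30.0
```

Call:
send_rows:
  targets:
    - [0.1,0,0,0.002,0]
    - [0.1,0,0,0.001,0]
    - [0.1,0,0,0.001,0]
    - [0.1,0,0,0,0]
    - [0.1,0,0,0,0]

```text
t: 18.73
position: [0.4313, 0.2289, 0.2712]
ee_rot: [[0.617, 0.787, -0.0], [0.787, -0.617, -0.0], [-0.0, -0.0, -1.0]]
wrist_force: [-0.3, 0.7, -0.2]
gripper_width: 0.0137
gripper_force: 30.0
```

Call:
send_rows:
  targets:
    - [0.1,0,0,0.001,0]
    - [0.1,0,0,0.001,0]
    - [0.1,0,0,0.001,0]
    - [0.1,0,0,0.001,0]
    - [0.1,0,0,0,0]

```text
t: 19.35
position: [0.4314, 0.2289, 0.2674]
ee_rot: [[0.617, 0.787, 0.0], [0.787, -0.617, 0.0], [0.0, 0.0, -1.0]]
wrist_force: [-1.9, 0.3, 3.1]
gripper_width: 0.0135
gripper_force: 30.0
```

Call:
send_rows:
  targets:
    - [0.1,0,0,0.001,0]
    - [0.1,0,0,0.001,0]
    - [0.1,0,0,0,0]
    - [0.1,0,0,0,0]
    - [0.1,0,0,0,0]

```text
t: 19.98
position: [0.4314, 0.2289, 0.2653]
ee_rot: [[0.617, 0.787, 0.0], [0.787, -0.617, 0.0], [0.0, 0.0, -1.0]]
wrist_force: [-1.2, 0.9, 5.1]
gripper_width: 0.0135
gripper_force: 30.0
```

Call:
send_rows:
  targets:
    - [0.1,0,0,0.001,0]
    - [0.1,0,0,0.001,0]
    - [0.1,0,0,0.0008,0]
    - [0.1,0,0,0,0]
    - [0.1,0,0,0,0]

```text
t: 20.6
position: [0.4314, 0.229, 0.2629]
ee_rot: [[0.617, 0.787, 0.001], [0.787, -0.617, 0.0], [0.001, 0.0, -1.0]]
wrist_force: [-2.9, 1.0, 9.4]
gripper_width: 0.0137
gripper_force: 30.0
```

Call:
send_rows:
  targets:
    - [0.1,0,0,0.0005,0]
    - [0.1,0,0,0,0]
    - [0.1,0,0,0,0]
    - [0.1,0,0,0,0]
    - [0.1,0,0,0,0]

```text
t: 21.22
position: [0.4315, 0.229, 0.2628]
ee_rot: [[0.617, 0.787, 0.001], [0.787, -0.617, 0.0], [0.001, 0.001, -1.0]]
wrist_force: [-4.1, -0.6, 13.5]
gripper_width: 0.0141
gripper_force: 30.0
```

```bash
python3 - <<'E'
from h import *
F=[]
for i in range(4):
    c,W,o=cap("wrist");F.append(o["wrist_force"])
R=o["ee_rot"];p=o["position"];print(o["t"],p,np.mean(F,0),o["gripper_force"])
Q=(W-p)@R
m=(np.hypot(Q[...,0],Q[...,1])<.03)&(W[...,2]>.084)&(W[...,2]<.1)&(Q[...,0]>.01);print("skirt top z",np.median(W[m][:,2]),"(home, pressed: .090)")
d=np.hypot(W[...,0]-.431,W[...,1]-.229);m=(W[...,2]>.066)&(W[...,2]<.075)&(d<.075)&(d>.03)
print(m.sum(),np.median(W[m][:,2]),cv2.minAreaRect((W[m][:,:2]*1000).astype(np.float32)))
c,V,_=cap("side");save("s9.png",cv2.resize(c[200:310,190:340],None,fx=5,fy=5,interpolation=cv2.INTER_CUBIC))
E
```

```text
21.375 [0.43149867 0.2289983  0.26282578] [-3.64102966e+00 -5.02792366e-03  1.32555042e+01] 30.002308138646185
skirt top z 0.090081964509631 (home, pressed: .090)
8498 0.0705972262073312 ((432.09112548828125, 229.32809448242188), (45.006656646728516, 130.48211669921875), 31.523433685302734)
```

View pics/s9.png

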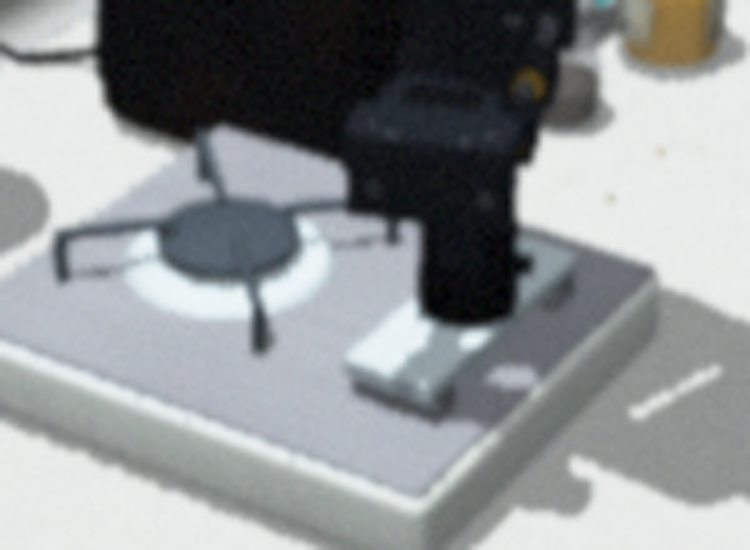

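The picture shows the knob right down on the strip at (470,310) and the strip flat on its posts. The force is 13 N, so the shaft is at its stop, and the skirt top is at z 0.090, as expected when home and pressed. Handing in.

```bash
python3 -c "from rig import job_done; print(job_done())"
```

```text
the job is handed in; nothing more can be done
None
```

The strip lies square on its posts, and the knob is home on the shaft and held pressed down at its stop; the job was handed in after about 21 s, and no verdict was returned.

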